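# Nest the angle left behind the mill and the tin

### The arm

A 6-joint arm with a two-finger parallel gripper is mounted at the origin on the work surface. World frame = base frame: x ahead of the robot, y to its left, z up, the work surface at z = 0. Lengths are in m, angles in rad, forces in N, time in s.
With the tool pointing down it reaches from about 0.325 to 0.875 m from the base axis. Payload 4.4 kg.
Tool frame: the origin (TCP) lies on the front face of the gripper's body, between the roots of the fingers; the fingertips stand 73 mm ahead of it and the grasp point (between the pads) lies 54 mm ahead of it; z points along the fingers, y is the line along which they close (so a half turn about z gives the same grasp; the last joint's range is limited). The gripper opens to 85 mm and grips with 20 to 120 N. Pads are 22 mm wide; open, the fingers measure 114 mm over their backs; the gripper's body (76 mm by 85 mm) begins 54 mm behind the grasp point. The pads swing forward as they close: fully open they stand 13 mm farther back than shut.
Start: joints at [0.998, 0.207, 1.542, -0, 1.393, -0.15], TCP at [0.236, 0.524, 0.304] pointing down, gripper open.
Joint ranges: [-2.73, 2.73], [-0.86, 2.22], [0.23, 2.46], [-1.11, 4.25], [0.08, 2.63], [-2.82, 2.82]. Speed limits (rad/s): [2.79, 2.79, 3.14, 3.14, 3.14, 3.14].

### API

Orientations are given as [roll, pitch, yaw] about the fixed x, y, z axes, in that order (R = Rz(yaw) Ry(pitch) Rx(roll)).
In Python, from plant import env gives the robot as it stands.
- The arm moves only by the tool apply_moves, never from a script. Its argument "series" is a list that holds one entry, the list of rows, each a list of 7 numbers: the turn, a rotation vector about the world's x, y, z in rad, then the shift along the world's x, y, z in m, then the closure in counts, from 0 (fully open) to 255 (shut). A call has 1 to 12 rows; each row is the pose to reach, as a shift and turn from the pose commanded when the call began; what a row does not reach only later rows make up. A row lasts 1/12 s, in which the tool goes at most 41.7 mm and 7.16 degrees, less where a joint would pass 70% of its speed; a pose out of reach is approached as far as the arm can. A call with a gripper value outside its range is refused whole. The fingers move at their own pace and stop on an object; the grip force is fixed at half the most. Time passes only in rows, so rows that repeat a pose let the fingers close. It gives the time, the measured TCP pose, the force, the opening and the grip force at its end, in the units of the state.
- env.get_state(): the state, without advancing time (a new reading comes with each control period).
- env.camera(name): name is "side" or "top" or "wrist"; returns a dict with "img" (400x640x3 uint8, blue, green, red), "mtx" (3x3 intrinsics, pixels), "extrinsics" (4x4, takes a point from camera to world coordinates). Camera axes: x right, y down, z forward; pixel columns grow to the right and rows downward; lengths in m; the calibration is good to about 2 mm. A picture is of the moment at which its call begins. There is no depth.
- env.finish_job(): hands the job in; it is judged then, once.
The state is a dict: "t": time; "q": joint angles; "qvel": joint speeds; "joint_efforts": joint torques, N m; "tool_pos": TCP position; "eef_rot": TCP orientation; "ft_force": force on the tool from outside, world axes, zero at the start; "moment": the same for the moment, N m; "grip_width": opening from 0.0 (shut) to 1.0 (fully open); "grasp_force": force on a finger pad.
Only numpy, scipy, OpenCV 4.12 (cv2) and the standard library are available. Lean on these libraries where they do the work, as an engineer would, in place of code of your own. Each camera call takes 0.05 s, during which the arm holds its last target. There are 200 camera calls.

### The job

A steel angle offcut is boxed in at the back of the plywood board by a turned wooden mill body and a wax tin. First stand both of these in the dark wooden tray and let go, then fetch the angle and nest it ridge up, centred and with its legs flat on the legs, over the fixed angle of the same leg width on the other board; finally stand the mill body and the tin each back on the spot it came from. Keep the mill body and the tin upright throughout.

Things in the scene. Friction and masses are not known exactly. Their poses are not given: they have to be found in the camera images.
- guard: Loose steel angle offcut to fetch: two 50 mm legs at 90 degrees, 5 mm thick, 60 mm long, 0.22 kg, lying ridge up like a roof. Origin: mid-length, midway between the leg edges, level with its lowest edges; y along the ridge, z up. 71 mm wide (x), ridge 39 mm up. Grip its two sawn ends (60 mm apart along y). At first its ends are about 7 mm from the mill body and the tin: no room for fingers.
- mill: Loose pale wooden pepper mill body, upright, 104 mm high, 0.14 kg: foot 54 mm across, straight drum 50 mm across from 34 to 72 mm above the foot (grip here), narrow neck, rounded top 42 mm across. Origin: centre of its underside, z up.
- tin: Loose closed wax tin, standing upright: a grey cylinder 54 mm across with a bare metal lid 56 mm across, 60 mm high in all, the lid being the top 14 mm, 0.2 kg. Origin: centre of its underside, z up.
- bay: Fixed plywood board 160 (x) by 270 (y) mm, 12 mm thick, with a fence (top 46 mm over the bench, inner face x = 68 mm) on its far, +x edge. Origin: centre of underside. Mill body and tin stand on two flush cork discs at x -15, y +64 and -64 mm, either way round; the angle between them near x 6, along y. Also on it: steel lathe centre (47 mm high, x 30, y 113), sanding block (24 high, x 35, y -113).
- tray: Fixed shallow dark wooden tray, the side area: 240 mm (x) by 150 mm (y) outside, walls 6 mm thick and 16 mm high, floor 5 mm thick, empty. Origin: centre of its underside, x along its length. It stands on the left or the right of the plywood board.
- plinth: Fixed flat board of brown wood 240 mm (x) by 150 mm (y), 12 mm thick, on the other side of the plywood board from the tray; the two fixed angles are screwed on it, about 120 mm apart along its x. Origin: centre of its underside.
- saddle_big: The wider of two fixed steel angles on the brown board, the target: 50 mm legs, 5 mm thick, 44 mm long, ridge up, 71 mm wide, ridge 39 mm up. Origin: mid-length, midway between its leg edges, level with the board's top; y along the ridge, z up. When nested, the loose angle's origin lies 7 mm above this one and its ends stick out 8 mm at each end.
- saddle_small: The narrower fixed steel angle on the brown board, not the target: 34 mm legs, 5 mm thick, 44 mm long, ridge up, 48 mm wide, ridge 28 mm up. Origin and axes as for the wider one. Which of the two is nearer the robot changes.
There are look-alikes about, which are no part of the job. Leave any pink or yellow look-alike of the guard alone.

How it is judged:
By the outcome, as a careful person would: the job done as asked, in the order asked, and still so for the second after the job is handed in, with the robot touching nothing.
It also fails if it takes over 136 s, if anything falls off the work surface, if the arm or the gripper's body presses on something with over 40 N, if the wrist force passes 120 N, or if a joint passes its speed limit or range.

## Working session

There is one attempt and no reset: what is moved stays moved. The work goes in short steps, Python scripts to look and compute and a tool call to move; the robot and the scene stay as the last step left them, time stands still between calls to the robot, and variables do not carry over. Pictures are saved under pics/ and viewed, at most 14 in all, crops included, and the job is handed in when it is done.

Besides the shell and the picture viewer there is one more tool, called after "Call:" by a JSON object that holds its "fn" and its "kwargs", one argument or row to a line. apply_moves: Moves the arm, as the interface text tells. Its arguments: {"type":"object","properties":{"series":{"type":"array","items":{"type":"array","items":{"type":"array","items":{"type":"number"}}}}},"required":["series"]}

```bash
mkdir -p pics; ls; python3 - <<'E'
from plant import env
import cv2
s=env.get_state();print({k:s[k] for k in('t','tool_pos','eef_rot','grip_width','ft_force')})
for n in("top","side"):
    c=env.camera(n);cv2.imwrite(f"pics/{n}0.png",c["img"]);print(n,c["mtx"].tolist(),c["extrinsics"].round(4).tolist())
E
```

```text
pics
{'t': 0.0, 'tool_pos': array([0.2356418 , 0.52382358, 0.30268801]), 'eef_rot': array([-3.13924934e+00, -3.37832920e-04,  2.71874927e+00]), 'grip_width': 1.003435788545363, 'ft_force': array([ 0.23748821, -0.64437007, -0.29696983])}
top [[428.4518967370485, 0.0, 319.71978674832496], [0.0, 428.4518967370485, 200.517044939077], [0.0, 0.0, 1.0]] [[-0.0282, -0.9979, 0.0585, 0.4838], [-0.9994, 0.0269, -0.022, -0.0544], [0.0204, -0.059, -0.998, 1.1761], [0.0, 0.0, 0.0, 1.0]]
side [[499.0126684700342, 0.0, 318.17115820642937], [0.0, 499.0126684700342, 205.62484154076998], [0.0, 0.0, 1.0]] [[0.9908, -0.0775, 0.1114, 0.4303], [-0.135, -0.6437, 0.7532, -0.9969], [0.0133, -0.7613, -0.6482, 0.8619], [0.0, 0.0, 0.0, 1.0]]
```

View pics/top0.png

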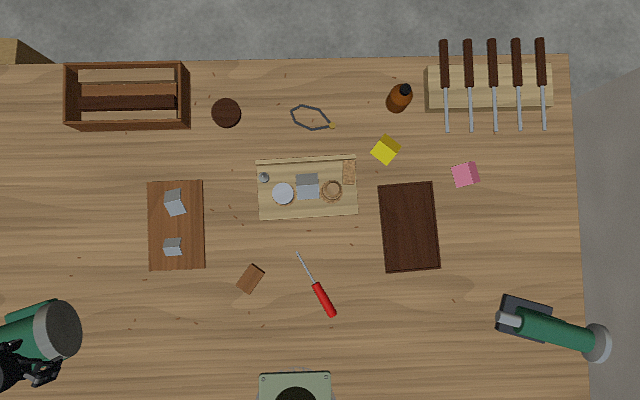

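View pics/side0.png

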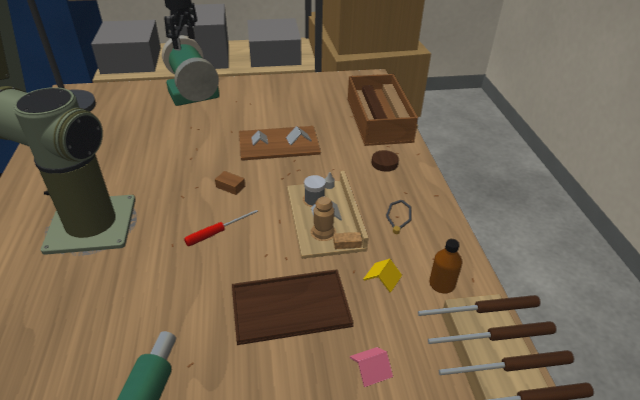

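Candidates for the guard (top view): grey angle between tin and mill at (307,186), which matches the description; yellow angle (385,150) and pink angle (465,174) are look-alikes; fixed angles are at (175,202), the wider one, and (172,247), the narrower. Tin is at (283,193), mill at (331,190), tray on the right (409,227) and plinth on the left (176,225). Next is a close crop to check.

```bash
cat > h.py <<'E'
import numpy as np, cv2
from plant import env
def ray(c,uv,z):
    "pixel(s) -> world points on plane height z"
    uv=np.atleast_2d(np.asarray(uv,float)); d=np.c_[uv,np.ones(len(uv))]@np.linalg.inv(c["mtx"]).T@c["extrinsics"][:3,:3].T
    o=c["extrinsics"][:3,3]; return o+d*((z-o[2])/d[:,2])[:,None]
def proj(c,P):
    E=np.linalg.inv(c["extrinsics"]); p=(np.atleast_2d(P)@E[:3,:3].T+E[:3,3])@c["mtx"].T; return p[:,:2]/p[:,2:]
def rect(c,mask,z):
    k=cv2.morphologyEx(mask,cv2.MORPH_OPEN,np.ones((3,3)));cs=cv2.findContours(k,0,2)[0];m=max(cs,key=cv2.contourArea)
    w=ray(c,m[:,0,:],z)[:,:2].astype(np.float32); return cv2.minAreaRect(w*1000)
E
python3 - <<'E'
from h import *
c=env.camera("top");im=c["img"]
a=cv2.resize(im[150:228,245:370],None,fx=4,fy=4,interpolation=2);b=cv2.resize(im[175:275,140:215],None,fx=4,fy=4,interpolation=2)
o=np.zeros((400,800,3),np.uint8);o[:312,:500]=a;o[:400,500:800]=b
cv2.imwrite("pics/crop0.png",o)
hsv=cv2.cvtColor(im,40)
print("tray",im[240,409],"plinth",im[260,190],"bench",im[300,200],"ply",im[210,300],im[212,270])
for n,(r0,r1,c0,c1),z in(("tray",(170,285,365,450),.016),("plinth",(170,285,140,215),.012)):
    m=np.zeros(im.shape[:2],np.uint8);g=im[r0:r1,c0:c1].astype(int)
    m[r0:r1,c0:c1]=((g[...,2]<(90 if n=="tray" else 130))*255)
    print(n,rect(c,m,z))
E
```

```text
tray [27 42 70] plinth [ 44  75 110] bench [ 90 119 142] ply [113 147 163] [101 134 152]
tray ((474.79693603515625, -319.7261962890625), (238.72117614746094, 151.48094177246094), 3.319973945617676)
plinth ((497.70501708984375, 309.53546142578125), (241.82174682617188, 152.976318359375), 0.991557776927948)
```

View pics/crop0.png

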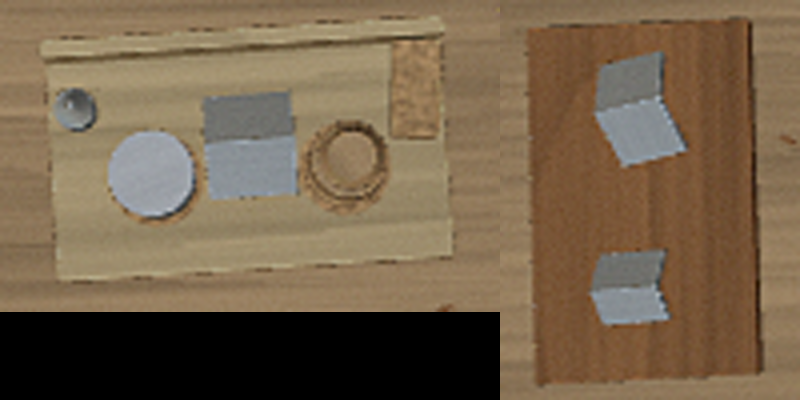

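The crop confirms the choice: grey angle between the tin (lid centre at (282.8,193.2)) and the mill (top centre at (332.5,189.2)), ridge from (296,185.5) to (319,184). The wider saddle's ridge runs (164,202.5) to (181,199.5).

```bash
python3 - <<'E'
from h import *
c=env.camera("top");A=lambda *p:np.array(p)/4+[245,150];B=lambda *p:(np.array(p)-[500,0])/4+[140,175]
w=lambda p,z:ray(c,p,z)[:,:2].round(4).tolist()
print("tin",w(A(151,173),.072),"mill",w(A(350,157),.116))
r=ray(c,[A(205,142),A(296,137)],.051);print("guard",r.mean(0),r[0]-r[1])
r=ray(c,[B(597,110),B(663,98)],.051);print("sadB",r.mean(0),r[0]-r[1])
# bay near corners, top of board z=.012 (near edge); fence far edge z .046
n=ray(c,[A(60,281),A(452,256)],.012);f=ray(c,[A(41,44),A(443,18)],.046);print("near",n,"far",f)
d=(n[0]-n[1])[:2];d/=np.linalg.norm(d);X=np.array([d[1],-d[0]]);print("bay yaw",np.arctan2(X[1],X[0]))
o=n.mean(0)[:2]+X*.08;o2=f.mean(0)[:2]-X*.08;print(o,o2)
oo=(o+o2)/2
for y in(.064,-.064):print("disc",oo+X*-.015+d*y)
print("guard nominal",oo+X*.006)
s=env.camera("side");cv2.imwrite("pics/s.png",s["img"])
E
```

```text
tin [[0.5698, 0.016]] mill [[0.5731, -0.1104]]
guard [ 0.5918242  -0.04859167  0.051     ] [-0.0017334   0.06000018  0.        ]
sadB [0.55880605 0.30532359 0.051     ] [-0.00669583  0.0428649   0.        ]
near [[ 0.50283763  0.08302577  0.012     ]
 [ 0.51240125 -0.18329766  0.012     ]] far [[ 0.65941833  0.0884224   0.046     ]
 [ 0.67016065 -0.17883636  0.046     ]]
bay yaw 0.035894384195250296
[ 0.58756791 -0.04726501] [ 0.58484102 -0.04807791]
disc [0.56891738 0.01574902]
disc [ 0.57351087 -0.11216854]
guard nominal [ 0.5922006  -0.04745614]
```

Call:
{"fn": "apply_moves", "kwargs": {
  "series": [
    [[0, 0, -1.112, 0.337, -0.635, 0, 0], [0, 0, -1.112, 0.337, -0.635, 0, 0], [0, 0, -1.112, 0.337, -0.635, 0, 0], [0, 0, -1.112, 0.337, -0.635, 0, 0], [0, 0, -1.112, 0.337, -0.635, 0, 0], [0, 0, -1.112, 0.337, -0.635, 0, 0], [0, 0, -1.112, 0.337, -0.635, 0, 0], [0, 0, -1.112, 0.337, -0.635, 0, 0], [0, 0, -1.112, 0.337, -0.635, 0, 0], [0, 0, -1.112, 0.337, -0.635, 0, 0], [0, 0, -1.112, 0.337, -0.635, 0, 0], [0, 0, -1.112, 0.337, -0.635, 0, 0]]
  ]
}}

```text
t: 1.25
tool_pos: [0.4708, 0.0807, 0.3041]
eef_rot: [3.141, -0.0, 1.607]
ft_force: [1.3, 0.1, 0.3]
grip_width: 0.999
grasp_force: 0.0
```

Call:
{"fn": "apply_moves", "kwargs": {
  "series": [
    [[0, 0, 0, 0.102, -0.192, -0.05, 0], [0, 0, 0, 0.102, -0.192, -0.05, 0], [0, 0, 0, 0.102, -0.192, -0.05, 0], [0, 0, 0, 0.102, -0.192, -0.05, 0], [0, 0, 0, 0.102, -0.192, -0.05, 0], [0, 0, 0, 0.102, -0.192, -0.05, 0], [0, 0, 0, 0.102, -0.192, -0.05, 0]]
  ]
}}

```text
t: 1.83
tool_pos: [0.5729, -0.1126, 0.2524]
eef_rot: [-3.14, 0.0, 1.602]
ft_force: [-0.8, 0.4, 0.1]
grip_width: 0.997
grasp_force: 0.0
```

```bash
python3 - <<'E'
from h import *
s=env.get_state();print(s["t"],s["tool_pos"],s["eef_rot"])
c=env.camera("wrist");cv2.imwrite("pics/w1.png",c["img"]);print(c["mtx"].tolist(),c["extrinsics"].round(4).tolist())
for P in([.5698,.016,.072],[.573,-.111,.116],[.573,-.111,.012]):print(proj(c,P))
E
```

```text
1.8333 [ 0.5728856  -0.11256877  0.25235774] [-3.13996553e+00  5.91039297e-05  1.60235677e+00]
[[339.16537187412797, 0.0, 319.688103037684], [0.0, 339.16537187412797, 200.7013369036699], [0.0, 0.0, 1.0]] [[0.9995, 0.0306, 0.0075, 0.5704], [0.0315, -0.956, -0.2915, -0.0379], [-0.0018, 0.2916, -0.9565, 0.323], [0.0, 0.0, 0.0, 1.0]]
[[322.04635095  12.20776546]]
[[320.74165697 215.58712841]]
[[320.60875816 178.68329261]]
```

View pics/w1.png

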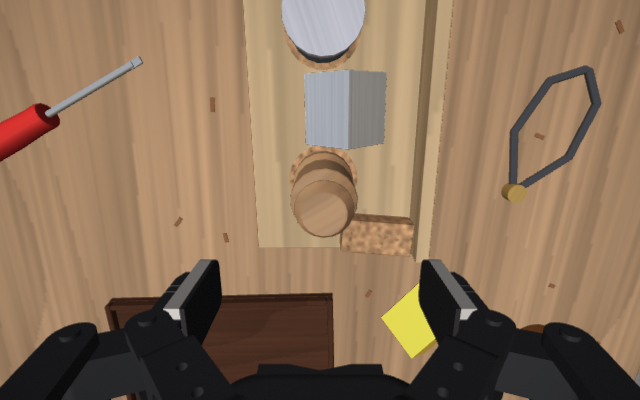

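Mill top at (325,209), tin lid centre at (323,12), guard (345,110) and sanding block (377,235) below the fingertip height. Going down on the mill drum.

Call:
{"fn": "apply_moves", "kwargs": {
  "series": [
    [[0, 0, 0, 0.001, 0.002, -0.04, 0], [0, 0, 0, 0.001, 0.002, -0.08, 0], [0, 0, 0, 0.001, 0.002, -0.115, 0], [0, 0, 0, 0.001, 0.002, -0.131, 0], [0, 0, 0, 0.001, 0.002, -0.131, 60], [0, 0, 0, 0.001, 0.002, -0.131, 100], [0, 0, 0, 0.001, 0.002, -0.131, 255], [0, 0, 0, 0.001, 0.002, -0.131, 255], [0, 0, 0, 0.001, 0.002, -0.131, 255], [0, 0, 0, 0.001, 0.002, -0.131, 255], [0, 0, 0, 0.001, 0.002, -0.131, 255]]
  ]
}}

```text
t: 2.8
tool_pos: [0.5752, -0.1075, 0.1257]
eef_rot: [3.137, 0.001, 1.607]
ft_force: [0.5, 2.5, 6.9]
grip_width: 0.565
grasp_force: 62.7
```

Call:
{"fn": "apply_moves", "kwargs": {
  "series": [
    [[0, 0, 0, 0, 0, 0.03, 255], [0, 0, 0, 0, 0, 0.06, 255], [0, 0, 0, -0.01, -0.03, 0.06, 255], [0, 0, 0, -0.018, -0.07, 0.06, 255], [0, 0, 0, -0.027, -0.11, 0.06, 255], [0, 0, 0, -0.036, -0.15, 0.06, 255], [0, 0, 0, -0.044, -0.185, 0.06, 255], [0, 0, 0, -0.049, -0.208, 0.055, 255], [0, 0, 0, -0.049, -0.208, 0.03, 255], [0, 0, 0, -0.049, -0.208, 0.01, 255], [0, 0, 0, -0.049, -0.208, 0.0, 255], [0, 0, 0, -0.049, -0.208, 0.0, 255]]
  ]
}}

```text
t: 3.8
tool_pos: [0.5228, -0.3145, 0.1207]
eef_rot: [-3.138, -0.003, 1.606]
ft_force: [-0.3, 0.2, -1.7]
grip_width: 0.565
grasp_force: 63.9
```

```bash
python3 - <<'E'
from h import *
s=env.get_state();print(s["t"],s["tool_pos"],s["ft_force"],s["grip_width"],s["grasp_force"])
c=env.camera("side");cv2.imwrite("pics/s2.png",cv2.resize(c["img"][170:350,200:400],None,fx=3,fy=3))
E
```

```text
3.8 [ 0.52276474 -0.3145497   0.12069248] [-0.31209422  0.21437328 -1.66764259] 0.5646879291778674 63.85073772864416
```

View pics/s2.png

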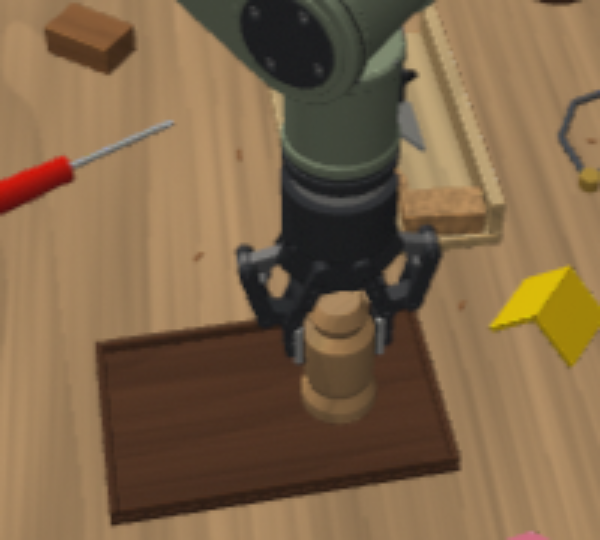

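The mill hangs upright at about (338,350) of the crop, inside the tray. Lowering until contact.

Call:
{"fn": "apply_moves", "kwargs": {
  "series": [
    [[0, 0, 0, 0, 0, -0.003, 255], [0, 0, 0, 0, 0, -0.005, 255], [0, 0, 0, 0, 0, -0.006, 255], [0, 0, 0, 0, 0, -0.006, 255]]
  ]
}}

```text
t: 4.18
tool_pos: [0.5253, -0.3157, 0.1195]
eef_rot: [3.14, 0.002, 1.608]
ft_force: [-2.3, 1.3, 6.0]
grip_width: 0.561
grasp_force: 64.5
```

Call:
{"fn": "apply_moves", "kwargs": {
  "series": [
    [[0, 0, 0, 0, 0, -0.001, 255], [0, 0, 0, 0, 0, -0.001, 255]]
  ]
}}

```text
t: 4.35
tool_pos: [0.5253, -0.3158, 0.1194]
eef_rot: [3.14, 0.002, 1.608]
ft_force: [-4.0, 2.2, 10.9]
grip_width: 0.567
grasp_force: 64.9
```

Call:
{"fn": "apply_moves", "kwargs": {
  "series": [
    [[0, 0, 0, 0, 0, 0, 150], [0, 0, 0, 0, 0, 0, 60], [0, 0, 0, 0, 0, 0, 0], [0, 0, 0, 0, 0, 0, 0], [0, 0, 0, 0, 0, 0.03, 0], [0, 0, 0, 0, 0, 0.07, 0], [0, 0, 0, 0, 0, 0.11, 0], [0, 0, 0, 0, 0.03, 0.14, 0], [0, 0, 0, 0.01, 0.07, 0.14, 0], [0, 0, 0, 0.02, 0.11, 0.14, 0], [0, 0, 0, 0.03, 0.15, 0.14, 0], [0, 0, 0, 0.04, 0.19, 0.14, 0]]
  ]
}}

```text
t: 5.35
tool_pos: [0.5645, -0.1236, 0.2563]
eef_rot: [3.141, 0.0, 1.606]
ft_force: [0.6, -0.5, 0.3]
grip_width: 0.997
grasp_force: 0.0
```

Call:
{"fn": "apply_moves", "kwargs": {
  "series": [
    [[0, 0, 0, 0.001, 0.04, -0.0, 0], [0, 0, 0, 0.003, 0.08, 0, 0], [0, 0, 0, 0.005, 0.12, 0, 0], [0, 0, 0, 0.005, 0.14, 0, 0], [0, 0, 0, 0.005, 0.142, 0, 0], [0, 0, 0, 0.005, 0.142, 0, 0]]
  ]
}}

```text
t: 5.85
tool_pos: [0.5692, 0.0181, 0.2557]
eef_rot: [-3.141, 0.0, 1.61]
ft_force: [-0.9, -0.5, -0.3]
grip_width: 0.998
grasp_force: 0.0
```

```bash
python3 - <<'E'
from h import *
s=env.get_state();print(s["t"],s["tool_pos"],s["eef_rot"],s["ft_force"])
c=env.camera("wrist");t=env.camera("top")
o=np.vstack([c["img"][:400,:],cv2.resize(t["img"][130:280,340:500],(213*2//2,200))[:, :213].repeat(1,0) if 0 else cv2.copyMakeBorder(cv2.resize(t["img"][170:280,240:460],(400,200)),0,0,0,240,0)])
cv2.imwrite("pics/w2.png",o)
for P in([.5698,.016,.072],[.5698,.016,.012]):print(proj(c,P))
E
```

```text
5.85 [0.56917562 0.01807136 0.25569264] [-3.14132897e+00  3.74135011e-04  1.60992511e+00] [-0.89229694 -0.53171225 -0.29236277]
[[320.79260222 199.76472275]]
[[320.61897644 181.54553076]]
```

View pics/w2.png

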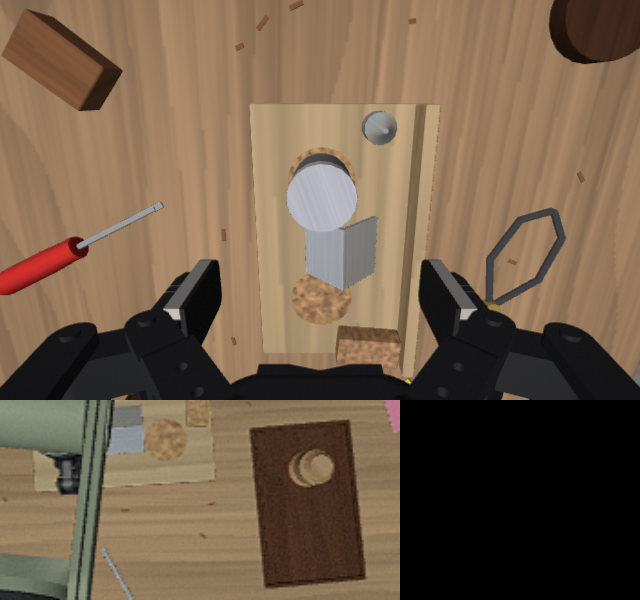

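Tin lid centre is at (322,197), as predicted; the mill stands upright in the tray and the freed cork disc is at (321,298). Grasping the tin body.

Call:
{"fn": "apply_moves", "kwargs": {
  "series": [
    [[0, 0, 0, 0, 0.001, -0.04, 0], [0, 0, 0, 0, 0.001, -0.08, 0], [0, 0, 0, 0, 0.001, -0.12, 0], [0, 0, 0, 0, 0.001, -0.15, 0], [0, 0, 0, 0, 0.001, -0.161, 0], [0, 0, 0, 0, 0.001, -0.161, 60], [0, 0, 0, 0, 0.001, -0.161, 90], [0, 0, 0, 0, 0.001, -0.161, 255], [0, 0, 0, 0, 0.001, -0.161, 255], [0, 0, 0, 0, 0.001, -0.161, 255], [0, 0, 0, 0, 0.001, -0.161, 255]]
  ]
}}

```text
t: 6.87
tool_pos: [0.5711, 0.0174, 0.0973]
eef_rot: [3.137, 0.001, 1.607]
ft_force: [-0.1, -1.4, 4.2]
grip_width: 0.637
grasp_force: 63.0
```

Call:
{"fn": "apply_moves", "kwargs": {
  "series": [
    [[0, 0, 0, 0, 0, 0.035, 255], [0, 0, 0, 0, 0, 0.07, 255], [0, 0, 0, -0.02, 0, 0.09, 255], [0, 0, 0, -0.05, -0.02, 0.09, 255], [0, 0, 0, -0.08, -0.045, 0.09, 255], [0, 0, 0, -0.11, -0.07, 0.09, 255], [0, 0, 0, -0.135, -0.1, 0.09, 255], [0, 0, 0, -0.145, -0.138, 0.09, 255], [0, 0, 0, -0.145, -0.178, 0.09, 255], [0, 0, 0, -0.145, -0.218, 0.09, 255], [0, 0, 0, -0.145, -0.258, 0.09, 255], [0, 0, 0, -0.145, -0.298, 0.09, 255]]
  ]
}}

```text
t: 7.87
tool_pos: [0.4239, -0.282, 0.1856]
eef_rot: [3.141, 0.001, 1.607]
ft_force: [0.7, 0.3, -1.7]
grip_width: 0.632
grasp_force: 63.7
```

Call:
{"fn": "apply_moves", "kwargs": {
  "series": [
    [[0, 0, 0, 0, -0.03, 0, 255], [0, 0, 0, 0, -0.04, -0.03, 255], [0, 0, 0, 0, -0.04, -0.06, 255], [0, 0, 0, 0, -0.04, -0.08, 255], [0, 0, 0, 0, -0.04, -0.09, 255], [0, 0, 0, 0, -0.04, -0.093, 255], [0, 0, 0, 0, -0.04, -0.095, 255], [0, 0, 0, 0, -0.04, -0.096, 255], [0, 0, 0, 0, -0.04, -0.096, 255]]
  ]
}}

```text
t: 8.62
tool_pos: [0.4243, -0.3203, 0.0909]
eef_rot: [-3.141, 0.0, 1.608]
ft_force: [-3.7, 2.0, 4.1]
grip_width: 0.633
grasp_force: 63.1
```

Call:
{"fn": "apply_moves", "kwargs": {
  "series": [
    [[0, 0, 0, 0, 0, 0, 150], [0, 0, 0, 0, 0, 0, 60], [0, 0, 0, 0, 0, 0, 0], [0, 0, 0, 0, 0, 0, 0], [0, 0, 0, 0, 0, 0.03, 0], [0, 0, 0, 0, 0, 0.07, 0], [0, 0, 0, 0, 0, 0.11, 0], [0, 0, -0.12, 0, 0.03, 0.14, 0], [0, 0, -0.24, 0.02, 0.06, 0.15, 0], [0, 0, -0.36, 0.04, 0.09, 0.15, 0], [0, 0, -0.48, 0.06, 0.12, 0.15, 0], [0, 0, -0.6, 0.08, 0.15, 0.15, 0]]
  ]
}}

```text
t: 9.62
tool_pos: [0.5036, -0.1721, 0.2399]
eef_rot: [3.139, -0.0, 1.022]
ft_force: [0.3, -0.2, -0.2]
grip_width: 1.0
grasp_force: 0.0
```

Call:
{"fn": "apply_moves", "kwargs": {
  "series": [
    [[0, 0, -0.971, 0.087, 0.1235, 0, 0], [0, 0, -0.971, 0.087, 0.1235, 0, 0], [0, 0, -0.971, 0.087, 0.1235, 0, 0], [0, 0, -0.971, 0.087, 0.1235, 0, 0], [0, 0, -0.971, 0.087, 0.1235, 0, 0], [0, 0, -0.971, 0.087, 0.1235, 0, 0], [0, 0, -0.971, 0.087, 0.1235, 0, 0], [0, 0, -0.971, 0.087, 0.1235, 0, 0], [0, 0, -0.971, 0.087, 0.1235, 0, 0], [0, 0, -0.971, 0.087, 0.1235, 0, 0]]
  ]
}}

```text
t: 10.45
tool_pos: [0.5896, -0.0496, 0.2388]
eef_rot: [-3.142, -0.0, 0.06]
ft_force: [-0.3, 0.3, -0.0]
grip_width: 1.003
grasp_force: 0.0
```

```bash
python3 - <<'E'
from h import *
s=env.get_state();print(s["t"],s["tool_pos"],s["eef_rot"],s["ft_force"])
c=env.camera("wrist");t=env.camera("top")
o=np.vstack([c["img"],cv2.copyMakeBorder(cv2.resize(t["img"][170:280,240:460],(400,200)),0,0,0,240,0)])
cv2.imwrite("pics/w3.png",o)
print(proj(c,[.592,-.0485,.051]),proj(c,[[.592-.001,-.0185,.051],[.593,-.0785,.051]]))
np.savez("w3.npz",m=c["mtx"],e=c["extrinsics"])
E
```

```text
10.45 [ 0.58962235 -0.04960984  0.23881876] [-3.14153537e+00 -1.89895238e-04  6.03498353e-02] [-0.3291723   0.3066416  -0.01416953]
[[319.05779844 192.07759032]] [[281.07759682 191.09014434]
 [356.97153113 193.06330817]]
```

View pics/w3.png

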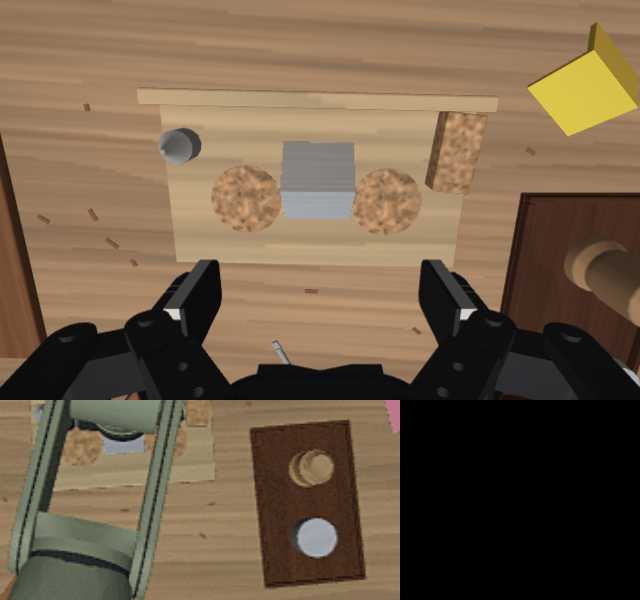

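Guard ridge runs (281,190) to (355,190), aligned with the gripper; mill and tin stand upright in the tray. Descending in two steps.

Call:
{"fn": "apply_moves", "kwargs": {
  "series": [
    [[0, 0, 0, 0.001, 0.0, -0.04, 0], [0, 0, 0, 0.001, 0.0, -0.08, 0], [0, 0, 0, 0.001, 0.0, -0.1, 0], [0, 0, 0, 0.001, 0, -0.1, 0], [0, 0, 0, 0.001, 0, -0.1, 0]]
  ]
}}

```text
t: 10.97
tool_pos: [0.5897, -0.0496, 0.1377]
eef_rot: [-3.141, 0.003, 0.058]
ft_force: [0.4, -0.6, 0.3]
grip_width: 0.999
grasp_force: 0.0
```

```bash
python3 - <<'E'
from h import *
s=env.get_state();print(s["t"],s["tool_pos"],s["eef_rot"],s["ft_force"],s["q"])
E
```

```text
10.9667 [ 0.58966505 -0.04964718  0.13771384] [-3.14064705e+00  2.99240243e-03  5.79965468e-02] [ 0.41766982 -0.57273108  0.32856588] [-2.30210192e-01  4.25776590e-01  1.62951385e+00  6.32543658e-05
  1.08943997e+00  1.28256163e+00]
```

Call:
{"fn": "apply_moves", "kwargs": {
  "series": [
    [[0, 0, 0, 0.003, 0.001, -0.025, 0], [0, 0, 0, 0.003, 0.001, -0.044, 0], [0, 0, 0, 0.003, 0.001, -0.044, 0], [0, 0, 0, 0.003, 0.001, -0.044, 50], [0, 0, 0, 0.003, 0.001, -0.044, 255], [0, 0, 0, 0.003, 0.001, -0.044, 255], [0, 0, 0, 0.003, 0.001, -0.044, 255], [0, 0, 0, 0.003, 0.001, -0.044, 255], [0, 0, 0, 0.003, 0.001, -0.044, 255]]
  ]
}}

```text
t: 11.72
tool_pos: [0.5958, -0.0493, 0.0981]
eef_rot: [3.14, -0.006, 0.057]
ft_force: [-0.3, 0.3, 7.3]
grip_width: 0.685
grasp_force: 64.4
```

Call:
{"fn": "apply_moves", "kwargs": {
  "series": [
    [[0, 0, 0, 0, 0, 0.03, 255], [0, 0, 0, 0, 0, 0.065, 255], [0, 0, 0, 0, 0, 0.1, 255], [0, 0, 0, -0.01, 0.01, 0.135, 255], [0, 0, 0, -0.02, 0.04, 0.155, 255], [0, 0, 0.01, -0.03, 0.075, 0.155, 255], [0, 0, 0.03, -0.05, 0.11, 0.155, 255], [0, 0, 0.05, -0.07, 0.145, 0.155, 255], [0, 0, 0.07, -0.085, 0.18, 0.155, 255], [0, 0, 0.09, -0.1, 0.215, 0.155, 255], [0, 0, 0.097, -0.115, 0.25, 0.155, 255], [0, 0, 0.097, -0.115, 0.285, 0.155, 255]]
  ]
}}

```text
t: 12.72
tool_pos: [0.4751, 0.2377, 0.2498]
eef_rot: [3.142, 0.003, 0.155]
ft_force: [0.2, 0.1, -3.2]
grip_width: 0.68
grasp_force: 65.9
```

Call:
{"fn": "apply_moves", "kwargs": {
  "series": [
    [[0, 0, 0, 0, 0.035, 0, 255], [0, 0, 0, 0, 0.068, 0, 255], [0, 0, 0, 0, 0.068, 0, 255], [0, 0, 0, 0, 0.068, 0, 255], [0, 0, 0, 0, 0.068, 0, 255]]
  ]
}}

```text
t: 13.13
tool_pos: [0.4781, 0.304, 0.2497]
eef_rot: [3.141, 0.001, 0.155]
ft_force: [0.6, 0.0, -1.3]
grip_width: 0.684
grasp_force: 66.1
```

```bash
python3 - <<'E'
from h import *
s=env.get_state();print(s["t"],s["tool_pos"],s["eef_rot"],s["ft_force"],s["grip_width"])
c=env.camera("wrist")
cv2.imwrite("pics/w4.png",c["img"])
np.savez("w4.npz",mtx=c["mtx"],extrinsics=c["extrinsics"])
d=np.array([-np.sin(.155),np.cos(.155),0])*.022;p=np.array([.5588,.3053,.051]);print(proj(c,[p+d,p-d]))
E
```

```text
13.1333 [0.47809641 0.30396303 0.24974943] [3.14075559e+00 6.69925647e-04 1.54890596e-01] [ 0.6250961   0.0444957  -1.29322397] 0.6839199084174907
[[305.67554885  89.09508181]
 [363.97277985  89.08203243]]
```

View pics/w4.png

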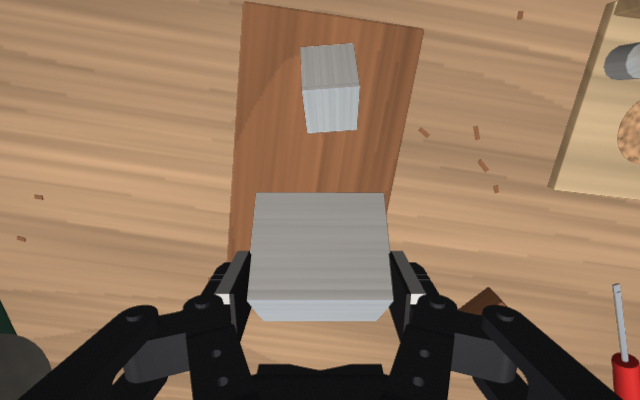

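```bash
python3 - <<'E'
from h import *
c=dict(np.load("w4.npz"));im=cv2.imread("pics/w4.png");hsv=cv2.cvtColor(im,40)
def hexa(r0,r1,c0,c1,eps):
    m=np.zeros(im.shape[:2],np.uint8);m[r0:r1,c0:c1]=(hsv[r0:r1,c0:c1,1]<60)*255
    k=max(cv2.findContours(m,0,1)[0],key=cv2.contourArea);return cv2.approxPolyDP(k,eps,True)[:,0,:]
h=hexa(20,160,270,400,2.5);print(h.tolist())
g=hexa(185,330,245,396,3);print(g.tolist())
# saddle: each corner on its own plane (ridge z .051, feet edges z .012+.0035)
T=np.array([.478,.304,.2497]);y=.155
R=np.array([[np.cos(y),-np.sin(y),0],[np.sin(y),np.cos(y),0],[0,0,1]])
z0=-.054-.028
P=np.array([[0,.03,.039],[0,-.03,.039],[.032,.03,.0035+.003],[.032,-.03,.0065],[-.032,.03,.0065],[-.032,-.03,.0065]])+[0,0,z0]
print("held guard expected",proj(c,P@R.T+T).round(1).tolist())
for n,a,b,z in(("ridge",(302,89),(358.5,85.5),.051),("far",(301,47),(353,43),.0155),("near",(308,133),(357.5,129.5),.0155)):
    w=ray(c,[a,b],z);d=w[0]-w[1];print(n,w.mean(0).round(4),np.linalg.norm(d).round(4),np.arctan2(-d[0],d[1]).round(4))
E
```

```text
[[352, 43], [301, 47], [307, 132], [356, 129], [359, 85]]
[[256, 193], [249, 252], [245, 251], [245, 323], [251, 307], [263, 320], [376, 320], [389, 307], [395, 324], [395, 251], [389, 250], [383, 193]]
held guard expected [[242.7, 299.0], [398.7, 298.9], [253.6, 195.6], [387.3, 195.6], [260.9, 317.7], [379.9, 317.6]]
ridge [0.5596 0.309  0.051 ] 0.0426 0.2135
far [0.5928 0.3161 0.0155] 0.043 0.2253
near [0.5246 0.2998 0.0155] 0.0439 0.2242
```

Saddle ridge is at (302,89) to (358,85), giving saddle centre (.5592,.3083) and yaw 0.222; the held guard sits level, ridge at row 299 and centred on column 319.5. Moving over it and down to just above.

Call:
{"fn": "apply_moves", "kwargs": {
  "series": [
    [[0, 0, 0.04, 0.035, 0.004, -0.02, 255], [0, 0, 0.067, 0.07, 0.0043, -0.04, 255], [0, 0, 0.067, 0.081, 0.0043, -0.07, 255], [0, 0, 0.067, 0.081, 0.0043, -0.1, 255], [0, 0, 0.067, 0.081, 0.0043, -0.128, 255], [0, 0, 0.067, 0.081, 0.0043, -0.13, 255], [0, 0, 0.067, 0.081, 0.0043, -0.13, 255], [0, 0, 0.067, 0.081, 0.0043, -0.13, 255]]
  ]
}}

```text
t: 13.85
tool_pos: [0.5604, 0.308, 0.1213]
eef_rot: [-3.141, -0.001, 0.22]
ft_force: [0.7, 0.7, -2.3]
grip_width: 0.683
grasp_force: 66.1
```

```bash
python3 - <<'E'
from h import *
s=env.get_state();print(s["t"],s["tool_pos"],s["eef_rot"],s["ft_force"],s["grip_width"])
c=env.camera("wrist");d=env.camera("side")
o=np.vstack([c["img"][150:350,100:540],cv2.resize(d["img"][100:180,222:354],(440,266),interpolation=2)])
cv2.imwrite("pics/w5.png",o)
E
```

```text
13.85 [0.56035959 0.30797446 0.12131763] [-3.14137111e+00 -1.35420179e-03  2.19862369e-01] [ 0.68226907  0.70912385 -2.2727495 ] 0.6825218183041906
```

View pics/w5.png

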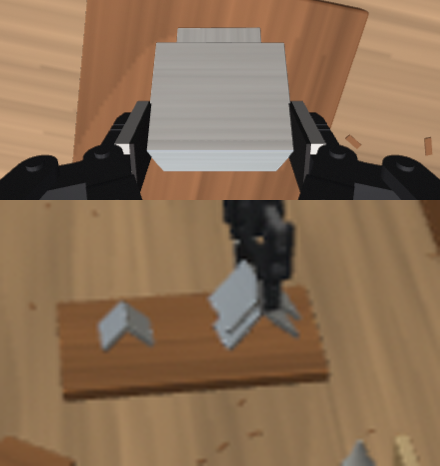

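Saddle foot spans columns 177–261 (centre 219) and the guard's edge 156–284 (centre 220): parallel and centred. Lowering.

Call:
{"fn": "apply_moves", "kwargs": {
  "series": [
    [[0, 0, 0, 0, 0, -0.006, 255], [0, 0, 0, 0, 0, -0.01, 255], [0, 0, 0, 0, 0, -0.013, 255], [0, 0, 0, 0, 0, -0.015, 255], [0, 0, 0, 0, 0, -0.016, 255], [0, 0, 0, 0, 0, -0.016, 255]]
  ]
}}

```text
t: 14.45
tool_pos: [0.5614, 0.3092, 0.1057]
eef_rot: [-3.141, -0.005, 0.221]
ft_force: [1.3, 0.4, 4.2]
grip_width: 0.685
grasp_force: 66.6
```

Call:
{"fn": "apply_moves", "kwargs": {
  "series": [
    [[0, 0, 0, 0, 0, -0.001, 255], [0, 0, 0, 0, 0, -0.001, 255]]
  ]
}}

```text
t: 14.62
tool_pos: [0.5616, 0.3093, 0.1055]
eef_rot: [-3.141, -0.005, 0.222]
ft_force: [2.0, -0.0, 8.1]
grip_width: 0.688
grasp_force: 66.9
```

Seated in firm contact. Releasing, then rising and looking.

Call:
{"fn": "apply_moves", "kwargs": {
  "series": [
    [[0, 0, 0, 0.001, 0, 0, 255], [0, 0, 0, 0.001, 0, 0, 90], [0, 0, 0, 0.001, 0, 0, 70], [0, 0, 0, 0.001, 0, 0, 30], [0, 0, 0, 0.001, 0, 0, 0], [0, 0, 0, 0.001, 0, 0, 0], [0, 0, 0, 0.001, 0, 0.03, 0], [0, 0, 0, 0.001, 0, 0.07, 0], [0, 0, 0, -0.02, 0, 0.1, 0], [0, 0, 0, -0.04, 0, 0.13, 0], [0, 0, 0, -0.04, 0, 0.13, 0]]
  ]
}}

```text
t: 15.53
tool_pos: [0.5198, 0.3102, 0.2398]
eef_rot: [-3.139, -0.009, 0.222]
ft_force: [1.2, 0.0, 1.0]
grip_width: 1.004
grasp_force: 0.0
```

```bash
python3 - <<'E'
from h import *
s=env.get_state();print(s["t"],s["tool_pos"],s["eef_rot"],s["ft_force"],s["grip_width"])
c=env.camera("wrist");d=env.camera("side")
o=np.vstack([cv2.resize(c["img"][80:230,220:420],(533,400)),cv2.resize(d["img"][110:170,260:340],(267,200),interpolation=2).copy() if 0 else cv2.copyMakeBorder(cv2.resize(d["img"][110:170,260:340],(267,200),interpolation=2),0,0,0,266,0)])
cv2.imwrite("pics/w6.png",o)
E
```

```text
15.5333 [0.51976821 0.31023743 0.2398032 ] [-3.13901315 -0.00893474  0.22244727] [1.18996188 0.02115201 0.96149176] 1.0038876597276967
```

View pics/w6.png

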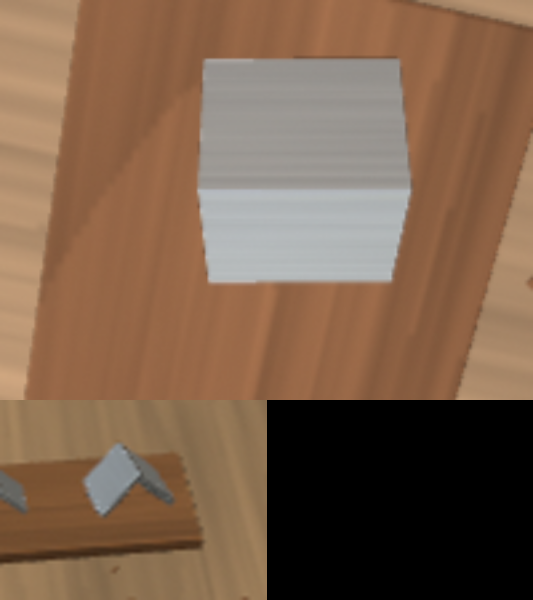

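The angle sits symmetric over the saddle, ridge (198,187) to (411,188) in the crop, and the side view shows it flat. Now to the mill.

Call:
{"fn": "apply_moves", "kwargs": {
  "series": [
    [[0, 0, 1.385, 0.005, -0.626, 0, 0], [0, 0, 1.385, 0.005, -0.626, 0, 0], [0, 0, 1.385, 0.005, -0.626, 0, 0], [0, 0, 1.385, 0.005, -0.626, 0, 0], [0, 0, 1.385, 0.005, -0.626, 0, 0], [0, 0, 1.385, 0.005, -0.626, 0, 0], [0, 0, 1.385, 0.005, -0.626, 0, 0], [0, 0, 1.385, 0.005, -0.626, 0, 0], [0, 0, 1.385, 0.005, -0.626, 0, 0], [0, 0, 1.385, 0.005, -0.626, 0, 0], [0, 0, 1.385, 0.005, -0.626, 0, 0], [0, 0, 1.385, 0.005, -0.626, 0, 0]]
  ]
}}

```text
t: 16.63
tool_pos: [0.5229, -0.1504, 0.2305]
eef_rot: [-3.138, -0.002, 1.597]
ft_force: [1.0, 0.0, -0.6]
grip_width: 1.0
grasp_force: 0.0
```

Call:
{"fn": "apply_moves", "kwargs": {
  "series": [
    [[0, 0, 0.01, 0.002, -0.166, 0.01, 0], [0, 0, 0.01, 0.002, -0.166, 0.01, 0], [0, 0, 0.01, 0.002, -0.166, 0.01, 0], [0, 0, 0.01, 0.002, -0.166, 0.01, 0], [0, 0, 0.01, 0.002, -0.166, 0.01, 0], [0, 0, 0.01, 0.002, -0.166, 0.01, 0], [0, 0, 0.01, 0.002, -0.166, 0.01, 0]]
  ]
}}

```text
t: 17.22
tool_pos: [0.5251, -0.3143, 0.2404]
eef_rot: [-3.138, -0.003, 1.601]
ft_force: [-0.4, -0.4, 1.1]
grip_width: 0.997
grasp_force: 0.0
```

```bash
python3 - <<'E'
from h import *
s=env.get_state();print(s["t"],s["tool_pos"],s["eef_rot"],s["q"])
t=env.camera("top");c=env.camera("wrist")
im=cv2.imread("pics/w6.png")
cv2.imwrite("pics/w7.png",c["img"])
print(proj(c,[[.5253,-.3158,.109],[.4243,-.3203,.065]]))
E
```

```text
17.2167 [ 0.5250959  -0.31429416  0.24043559] [-3.13836814 -0.00338455  1.60097012] [-6.80861374e-01  3.41518656e-01  1.50726809e+00  4.77773098e-04
  1.29745793e+00 -7.11170667e-01]
[[320.55703705 224.35722491]
 [188.24294489 205.35713852]]
```

View pics/w7.png

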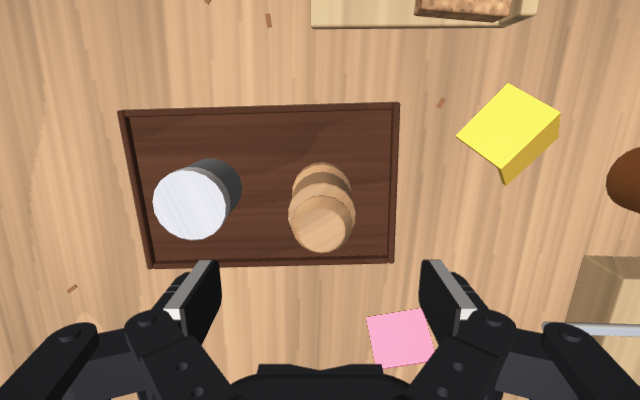

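Mill top at (322,224) and tin lid at (191,204), both where expected. Grasping the mill.

Call:
{"fn": "apply_moves", "kwargs": {
  "series": [
    [[0, 0, 0, 0, -0.001, -0.04, 0], [0, 0, 0, 0, -0.001, -0.08, 0], [0, 0, 0, 0, -0.001, -0.11, 0], [0, 0, 0, 0, -0.001, -0.123, 0], [0, 0, 0, 0, -0.001, -0.123, 0], [0, 0, 0, 0, -0.001, -0.123, 60], [0, 0, 0, 0, -0.001, -0.123, 100], [0, 0, 0, 0, -0.001, -0.123, 255], [0, 0, 0, 0, -0.001, -0.123, 255], [0, 0, 0, 0, -0.001, -0.123, 255], [0, 0, 0, 0, -0.001, -0.123, 255]]
  ]
}}

```text
t: 18.23
tool_pos: [0.5277, -0.317, 0.1234]
eef_rot: [3.137, 0.004, 1.602]
ft_force: [-1.5, 0.2, 6.7]
grip_width: 0.565
grasp_force: 62.6
```

Call:
{"fn": "apply_moves", "kwargs": {
  "series": [
    [[0, 0, 0, 0, 0, 0.03, 255], [0, 0, 0, 0, 0, 0.06, 255], [0, 0, 0, 0.01, 0.03, 0.067, 255], [0, 0, 0, 0.018, 0.07, 0.067, 255], [0, 0, 0, 0.027, 0.11, 0.067, 255], [0, 0, 0, 0.036, 0.15, 0.067, 255], [0, 0, 0, 0.044, 0.185, 0.067, 255], [0, 0, 0, 0.048, 0.208, 0.067, 255], [0, 0, 0, 0.048, 0.208, 0.04, 255], [0, 0, 0, 0.048, 0.208, 0.02, 255], [0, 0, 0, 0.048, 0.208, 0.012, 255], [0, 0, 0, 0.048, 0.208, 0.012, 255]]
  ]
}}

```text
t: 19.23
tool_pos: [0.5733, -0.1071, 0.131]
eef_rot: [-3.14, -0.001, 1.602]
ft_force: [0.9, 0.5, -1.7]
grip_width: 0.565
grasp_force: 62.8
```

```bash
python3 - <<'E'
from h import *
s=env.get_state();print(s["t"],s["tool_pos"],s["eef_rot"],s["ft_force"],s["qvel"].round(3))
c=env.camera("wrist");d=env.camera("side")
o=np.hstack([c["img"][60:360,170:470],cv2.resize(d["img"][170:270,280:380],(300,300),interpolation=2)])
cv2.imwrite("pics/w8.png",o)
E
```

```text
19.2333 [ 0.57329823 -0.10711127  0.1310377 ] [-3.13950495e+00 -1.02327262e-03  1.60235389e+00] [ 0.85957421  0.48193887 -1.74226793] [-0.012 -0.021 -0.026 -0.008  0.004  0.001]
```

View pics/w8.png

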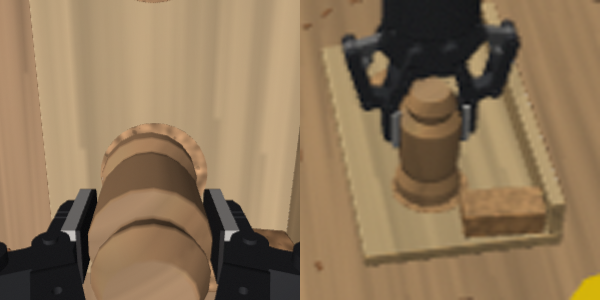

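The mill is upright over its cork disc; disc columns ~103–207 against foot ~105–197, so it needs about +2 mm in x. Correcting and lowering.

Call:
{"fn": "apply_moves", "kwargs": {
  "series": [
    [[0, 0, 0, 0.002, 0, -0.002, 255], [0, 0, 0, 0.002, 0, -0.004, 255], [0, 0, 0, 0.002, 0, -0.005, 255], [0, 0, 0, 0.002, 0, -0.006, 255], [0, 0, 0, 0.002, 0, -0.006, 255]]
  ]
}}

```text
t: 19.75
tool_pos: [0.5773, -0.1084, 0.1294]
eef_rot: [3.139, 0.001, 1.602]
ft_force: [-4.4, 1.6, 13.0]
grip_width: 0.566
grasp_force: 64.1
```

Call:
{"fn": "apply_moves", "kwargs": {
  "series": [
    [[0, 0, 0, 0, 0, 0.001, 255], [0, 0, 0, 0, 0, 0.001, 110], [0, 0, 0, 0, 0, 0.001, 60], [0, 0, 0, 0, 0, 0.001, 0], [0, 0, 0, 0, 0, 0.001, 0], [0, 0, 0, 0, 0, 0.03, 0], [0, 0, 0, 0, 0, 0.07, 0], [0, 0, 0, 0, 0, 0.11, 0], [0, 0, 0, 0, 0, 0.12, 0], [0, 0, 0, 0, 0, 0.12, 0]]
  ]
}}

```text
t: 20.58
tool_pos: [0.5787, -0.1085, 0.251]
eef_rot: [3.132, 0.004, 1.602]
ft_force: [-0.1, -0.4, 0.6]
grip_width: 0.998
grasp_force: 0.0
```

```bash
python3 - <<'E'
from h import *
s=env.get_state();print(s["t"],s["tool_pos"],s["eef_rot"])
c=env.camera("wrist")
a=cv2.imread("pics/w1.png")
cv2.imwrite("pics/w9.png",np.hstack([a[40:260,220:460],c["img"][40:260,220:460]]).repeat(1,0))
np.savez("w9.npz",mtx=c["mtx"],extrinsics=c["extrinsics"])
print(proj(c,[[.5731,-.1104,.116],[.5735,-.1122,.012]]), "w1 pred was 320.7,215.6 for (.573,-.111)")
E
```

```text
20.5833 [ 0.57868752 -0.10853235  0.25101865] [3.13198337 0.00359795 1.60207154]
[[309.37307182 220.38418142]
 [311.92321714 183.41822981]] w1 pred was 320.7,215.6 for (.573,-.111)
```

View pics/w9.png

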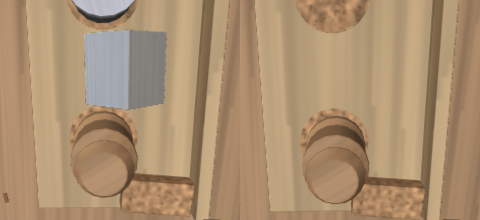

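Left is before, right is now: the mill stands upright on its cork disc, top centre (325,209) then, (316,215) now with the camera shifted; position agrees to about 2 mm. Going on to the tin.

Call:
{"fn": "apply_moves", "kwargs": {
  "series": [
    [[0, 0, 0, -0.153, -0.212, -0.006, 0], [0, 0, 0, -0.153, -0.212, -0.006, 0], [0, 0, 0, -0.153, -0.212, -0.006, 0], [0, 0, 0, -0.153, -0.212, -0.006, 0], [0, 0, 0, -0.153, -0.212, -0.006, 0], [0, 0, 0, -0.153, -0.212, -0.006, 0], [0, 0, 0, -0.153, -0.212, -0.006, 0], [0, 0, 0, -0.153, -0.212, -0.006, 0], [0, 0, 0, -0.153, -0.212, -0.006, 0]]
  ]
}}

```text
t: 21.38
tool_pos: [0.4219, -0.319, 0.2376]
eef_rot: [-3.139, -0.004, 1.6]
ft_force: [-0.7, -0.4, 0.2]
grip_width: 1.0
grasp_force: 0.0
```

```bash
cat > cmp.py <<'E'
from h import *
def shift(n,box):
    a=cv2.imread(f"pics/{n}0.png");c=env.camera(n);r0,r1,c0,c1=box
    t=a[r0:r1,c0:c1];s=c["img"][r0-12:r1+12,c0-12:c1+12]
    m=cv2.matchTemplate(cv2.resize(s,None,fx=8,fy=8,interpolation=2),cv2.resize(t,None,fx=8,fy=8,interpolation=2),5)
    _,v,_,p=cv2.minMaxLoc(m);return np.array(p)/8-12,round(v,3)
E
python3 - <<'E'
from cmp import *
s=env.get_state();print(s["t"],s["tool_pos"],s["eef_rot"])
print("mill top view px",shift("top",(180,199,322,342)),"side",shift("side",(197,238,312,335)))
c=env.camera("wrist");im=c["img"];cv2.imwrite("pics/w10.png",im)
m=((cv2.cvtColor(im,40)[...,1]<45)&(cv2.cvtColor(im,40)[...,2]>150)).astype(np.uint8)*255;m[260:]=0
k=max(cv2.findContours(m,0,2)[0],key=cv2.contourArea);e=cv2.fitEllipse(k);print(e,ray(c,e[0],.065))
E
```

```text
21.3833 [ 0.42194957 -0.31904682  0.23763724] [-3.1392157  -0.00386284  1.60003558]
mill top view px (array([ 0.25, -0.75]), 0.85) side (array([0.5  , 0.125]), 0.842)
((322.8416748046875, 202.98095703125), (71.46507263183594, 73.36369323730469), 120.75347900390625) [[ 0.42502787 -0.31911739  0.065     ]]
```

Mill is within about 2 mm of its start. Grasping the tin.

Call:
{"fn": "apply_moves", "kwargs": {
  "series": [
    [[0, 0, 0, 0.003, 0, -0.04, 0], [0, 0, 0, 0.003, 0, -0.08, 0], [0, 0, 0, 0.003, 0, -0.115, 0], [0, 0, 0, 0.003, 0, -0.14, 0], [0, 0, 0, 0.003, 0, -0.147, 0], [0, 0, 0, 0.003, 0, -0.147, 60], [0, 0, 0, 0.003, 0, -0.147, 90], [0, 0, 0, 0.003, 0, -0.147, 255], [0, 0, 0, 0.003, 0, -0.147, 255], [0, 0, 0, 0.003, 0, -0.147, 255], [0, 0, 0, 0.003, 0, -0.147, 255]]
  ]
}}

```text
t: 22.45
tool_pos: [0.4273, -0.3208, 0.0951]
eef_rot: [3.138, 0.003, 1.602]
ft_force: [0.9, 0.6, 6.6]
grip_width: 0.635
grasp_force: 63.2
```

Call:
{"fn": "apply_moves", "kwargs": {
  "series": [
    [[0, 0, 0, 0, 0, 0.035, 255], [0, 0, 0, 0, 0, 0.07, 255], [0, 0, 0, 0, 0.04, 0.08, 255], [0, 0, 0, 0, 0.08, 0.08, 255], [0, 0, 0, 0, 0.12, 0.08, 255], [0, 0, 0, 0, 0.16, 0.08, 255], [0, 0, 0, 0, 0.2, 0.08, 255], [0, 0, 0, 0, 0.24, 0.08, 255], [0, 0, 0, 0.015, 0.275, 0.08, 255], [0, 0, 0, 0.04, 0.305, 0.08, 255], [0, 0, 0, 0.065, 0.33, 0.08, 255], [0, 0, 0, 0.1, 0.337, 0.08, 255]]
  ]
}}

```text
t: 23.45
tool_pos: [0.5245, 0.0214, 0.1726]
eef_rot: [-3.139, -0.002, 1.606]
ft_force: [0.3, -0.6, -1.2]
grip_width: 0.64
grasp_force: 63.8
```

Call:
{"fn": "apply_moves", "kwargs": {
  "series": [
    [[0, 0, 0, 0.03, 0, 0, 255], [0, 0, 0, 0.045, 0, -0.01, 255], [0, 0, 0, 0.045, 0, -0.04, 255], [0, 0, 0, 0.045, 0, -0.06, 255], [0, 0, 0, 0.045, 0, -0.065, 255], [0, 0, 0, 0.045, 0, -0.065, 255], [0, 0, 0, 0.045, 0, -0.065, 255]]
  ]
}}

```text
t: 24.03
tool_pos: [0.571, 0.0173, 0.1084]
eef_rot: [3.141, 0.0, 1.602]
ft_force: [0.8, 0.3, -0.7]
grip_width: 0.642
grasp_force: 63.8
```

Call:
{"fn": "apply_moves", "kwargs": {
  "series": [
    [[0, 0, 0, 0, 0, -0.004, 255], [0, 0, 0, 0, 0, -0.006, 255], [0, 0, 0, 0, 0, -0.008, 255], [0, 0, 0, 0, 0, -0.008, 255]]
  ]
}}

```text
t: 24.37
tool_pos: [0.5718, 0.0174, 0.1011]
eef_rot: [3.139, 0.0, 1.602]
ft_force: [0.5, 0.4, 2.5]
grip_width: 0.641
grasp_force: 63.9
```

Call:
{"fn": "apply_moves", "kwargs": {
  "series": [
    [[0, 0, 0, 0, 0, -0.001, 255], [0, 0, 0, 0, 0, -0.001, 255]]
  ]
}}

```text
t: 24.53
tool_pos: [0.5719, 0.0174, 0.1011]
eef_rot: [3.14, 0.0, 1.602]
ft_force: [-2.7, 0.6, 8.7]
grip_width: 0.637
grasp_force: 64.2
```

Contact. Releasing and withdrawing clear of the view.

Call:
{"fn": "apply_moves", "kwargs": {
  "series": [
    [[0, 0, 0, 0, 0, 0, 110], [0, 0, 0, 0, 0, 0, 60], [0, 0, 0, 0, 0, 0, 0], [0, 0, 0, 0, 0, 0, 0], [0, 0, 0, 0, 0, 0.03, 0], [0, 0, 0, 0, 0, 0.07, 0], [0, 0, 0, 0, 0, 0.11, 0], [0, 0, 0, 0, 0, 0.15, 0], [0, 0, 0, -0.03, 0.02, 0.18, 0], [0, 0, 0, -0.06, 0.04, 0.2, 0], [0, 0, 0, -0.09, 0.06, 0.2, 0], [0, 0, 0, -0.12, 0.08, 0.2, 0]]
  ]
}}

```text
t: 25.53
tool_pos: [0.4505, 0.0981, 0.3011]
eef_rot: [3.137, -0.0, 1.601]
ft_force: [0.3, 0.3, 0.2]
grip_width: 0.999
grasp_force: 0.0
```

Call:
{"fn": "apply_moves", "kwargs": {
  "series": [
    [[0, 0, 0, -0.02, -0.04, 0, 0], [0, 0, 0, -0.03, -0.08, 0, 0], [0, 0, 0, -0.03, -0.12, 0, 0], [0, 0, 0, -0.03, -0.16, 0, 0], [0, 0, 0, -0.03, -0.2, 0, 0], [0, 0, 0, -0.03, -0.24, 0, 0], [0, 0, 0, -0.03, -0.28, 0, 0], [0, 0, 0, -0.03, -0.32, 0, 0], [0, 0, 0, -0.03, -0.36, 0, 0], [0, 0, 0, -0.03, -0.36, 0, 0]]
  ]
}}

```text
t: 26.37
tool_pos: [0.4205, -0.2691, 0.299]
eef_rot: [3.141, 0.004, 1.596]
ft_force: [-0.1, 0.4, -0.5]
grip_width: 0.999
grasp_force: 0.0
```

```bash
python3 - <<'E'
from cmp import *
s=env.get_state();print(s["t"],s["tool_pos"],s["ft_force"])
for n,b in(("mill",(180,199,322,342)),("tin",(182,204,272,294))):print(n,"top px",shift("top",b))
for n,b in(("mill",(197,238,312,335)),("tin",(175,203,303,327))):print(n,"side px",shift("side",b))
t=env.camera("top");d=env.camera("side")
I=t["img"];g=cv2.resize(I[150:228,245:370],(500,312),interpolation=2);p=cv2.resize(I[180:260,150:206],(218,312),interpolation=2)
q=cv2.resize(d["img"][115:260,230:390],(309,280),interpolation=2);q=cv2.copyMakeBorder(q,0,0,0,718-309,0)
cv2.imwrite("pics/final.png",np.vstack([np.hstack([g,p]),q]))
hs=cv2.cvtColor(I,40);m=np.zeros(I.shape[:2],np.uint8);m[183:222,155:200]=(hs[183:222,155:200,1]<70)*255
k=max(cv2.findContours(m,0,2)[0],key=cv2.contourArea);print(cv2.approxPolyDP(k,1.5,True)[:,0].tolist())
c=.012+.007
R=lambda y:np.array([[np.cos(y),-np.sin(y)],[np.sin(y),np.cos(y)]])
P=np.array([[.0355,.03],[.0355,-.03],[-.0355,-.03],[-.0355,.03]])@R(.222).T+[.5592,.3083]
print("expected corners",proj(t,np.c_[P,np.full(4,c+.0035)]).round(1).tolist())
E
```

```text
26.3667 [ 0.42053228 -0.2690673   0.2990312 ] [-0.09817983  0.38415705 -0.50273568]
mill top px (array([ 0.25, -0.75]), 0.854)
tin top px (array([-0.125, -0.625]), 0.938)
mill side px (array([0.5 , 0.25]), 0.946)
tin side px (array([0.5, 0. ]), 0.995)
[[182, 187], [161, 192], [159, 204], [166, 216], [188, 211], [182, 199]]
expected corners [[160.8, 191.4], [182.7, 186.0], [188.9, 211.6], [166.9, 217.1]]
```

View pics/final.png

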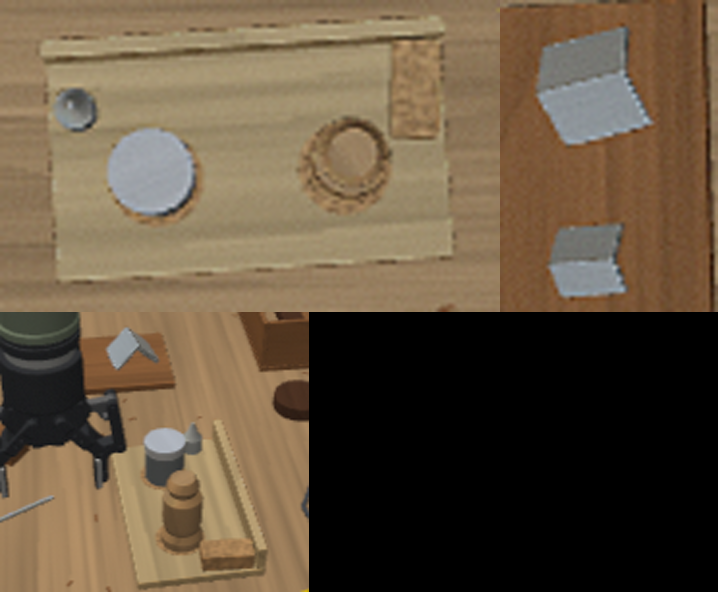

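The tin (151,172) and mill (348,157) stand upright on their discs within about 2 mm of where they began, and the nested angle's corners match the expected ones within a pixel. Handing in.

```bash
python3 -c "
from plant import env
print(env.finish_job())"
```

```text
the job is handed in; nothing more can be done
None
```

The job is handed in at about 26 s of the 136 s allowed: the angle is nested ridge up over the wider fixed angle, its corners within about a pixel of the expected position, and the mill body and tin stand upright on their cork discs within about 2 mm of where they started.

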